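# Close the flower press

### The job

Put the loose lid on the flower press, handle up, and secure it: push the springy lid down and turn both wooden turnbuttons square across its edge so that they hold it down on their own. Leave the other things on the table alone.

Things in the scene. Friction and masses are not known exactly. Their poses are not given: they have to be found in the camera images.
- press: the flower press: an open wooden frame fixed to the table, 186 mm (its x) by 256 mm (its y), walls 40 mm high. Origin: centre of its underside; z up. The end walls at +y and -y are 24 mm thick and each carries one turnbutton; the two side walls are 14 mm thick
- press_mouth (a point): centre of the frame's opening at the level of the wall tops (40 mm above the table); the opening is 158 mm (x) by 208 mm (y). In it lies a level plywood bed on springs that only moves up and down: its top rests 28 to 33 mm above the table, depending on how full the press is; it yields at about 4.5 N, then 1.5 N per mm, with 14 mm of travel
- lid: the loose lid: plywood board 150 mm (its x) by 200 mm (its y), 24 mm thick, about 0.4 kg. Origin: centre of its underside; z up. Drops into the frame with 4 mm play all round, either way round, its y along the press's y. On the bed its top stands 52 to 57 mm above the table, 3 to 8 mm too high for the turnbuttons to pass over; pressed anywhere it sinks level, let go it springs back
- lid_grip (a point): middle of the lid's bar handle, 50 mm above the lid's underside. The bar lies along the lid's x, 90 mm long, 16 mm wide (along y), from 40 to 60 mm above the underside (16 mm clear above the board), on two feet
- button_left (a joint): angle of the turnbutton on the press's +y end wall: 0 (a stop) = square across the lid's edge, arm pointing to the press's -y; 1.57 = along the end wall, arm pointing to the press's +x; opens to 2.2. Grows anticlockwise from above, so it closes clockwise. Swings level with light friction (0.06 N m) and stays where left; a lid standing too high blocks it
- left_pivot (a point): pivot of that turnbutton, on its axis at the level of its underside: 115 mm from the press's centre towards its +y, 49 mm above the table. Below it is a steel post 14 mm wide down to the wall's top at 40 mm
- left_tip (a point): far end of that turnbutton's arm, 63 mm from the pivot, at mid thickness (58 mm above the table). The turnbutton is a wooden bar 16 mm wide with rounded ends, from 8 mm behind the pivot to this end; its underside is 49 mm and its top 67 mm above the table
- button_right (a joint): angle of the turnbutton on the press's -y end wall: 0 (a stop) = square across the lid's edge, arm pointing to the press's +y; 1.57 = along the end wall, arm pointing to the press's -x; opens to 2.2. Grows anticlockwise from above, so it closes clockwise. Swings level with light friction (0.06 N m) and stays where left; a lid standing too high blocks it
- right_pivot (a point): pivot of that turnbutton, on its axis at the level of its underside: 115 mm from the press's centre towards its -y, 49 mm above the table. Below it is a steel post 14 mm wide down to the wall's top at 40 mm
- right_tip (a point): far end of that turnbutton's arm, 63 mm from the pivot, at mid thickness (58 mm above the table). The turnbutton is a wooden bar 16 mm wide with rounded ends, from 8 mm behind the pivot to this end; its underside is 49 mm and its top 67 mm above the table
- cup_near: kraft-paper cup 72 mm wide, 85 mm tall, between the press and the lid on the robot's side; a bystander, to be left alone. Origin: centre of its underside
- cup_far: kraft-paper cup 72 mm wide, 85 mm tall, beyond the press and the lid; a bystander, to be left alone. Origin: centre of its underside
- twine: upright reel of twine 62 mm wide, 140 mm tall; a bystander, to be left alone. Origin: centre of its underside
- vase: small glass vase 72 mm wide, 100 mm tall; a bystander, to be left alone. Origin: centre of its underside
- jar: amber glass jar 68 mm wide, 90 mm tall; a bystander, to be left alone. Origin: centre of its underside
- secateurs: secateurs lying flat, about 170 mm long; a bystander, to be left alone. Origin: centre of its underside
- tin: round metal tin 80 mm wide, 70 mm tall; a bystander, to be left alone. Origin: centre of its underside

How it is judged:
By the outcome, as a careful person would: the job done as asked, in the order asked, and still so for the second after the job is handed in, with the robot touching nothing.
It also fails if it takes over 72 s, if anything falls off the work surface, if the arm or the gripper's body presses on something with over 40 N, if the wrist force passes 120 N, or if a joint passes its speed limit or range.

### The arm

A 6-joint arm with a two-finger parallel gripper is mounted at the origin on the work surface. World frame = base frame: x ahead of the robot, y to its left, z up, the work surface at z = 0. Lengths are in m, angles in rad, forces in N, time in s.
With the tool pointing down it reaches from about 0.4 to 0.825 m from the base axis. Payload 7 kg.
Tool frame: the origin (TCP) lies between the finger pads; the fingertips stand 8 mm ahead of it and the grasp point (between the pads) lies 11 mm behind it (arm.finger_overhang is the distance from the TCP to the fingertips, in m); z points along the fingers, y is the line along which they close (so a half turn about z gives the same grasp; the last joint's range is limited). The gripper opens to 88 mm and grips with 3 to 60 N. Pads are 19 mm wide; open, the fingers measure 130 mm over their backs; the gripper's body (78 mm by 193 mm) begins 47 mm behind the grasp point.
Start: joints at [-0.831, 0.359, 0.012, 0, -1.224, -0.288], TCP at [0.295, -0.607, 0.235] pointing down, gripper open.
Joint ranges: [-3.07, 3.07], [-1.43, 2.12], [-1.02, 1.25], [-3.03, 1.67], [-3.05, -0], [-3.03, 3.03]. Speed limits (rad/s): [2.39, 2.39, 3.01, 3.14, 3.14, 3.14].

### API

Orientations are given as [roll, pitch, yaw] about the fixed x, y, z axes, in that order (R = Rz(yaw) Ry(pitch) Rx(roll)).
In Python, from station import arm gives the robot as it stands.
- The arm moves only by the tool move_arm, never from a script. Its argument "rows" is text: rows parted by semicolons, each of 7 numbers parted by spaces: the turn, a rotation vector about the tool's x, y, z in degrees, then the shift along the tool's x, y, z in m, then the finger opening in m, from 0 to 0.0876. A call has 1 to 8 rows; each row shifts and turns the commanded pose from where the row before left it, along the tool's axes as they then stand; what a row does not reach is not made up. A row lasts 1/8 s, in which the tool goes at most 62.5 mm and 10.7 degrees, less where a joint would pass 70% of its speed; a pose out of reach is approached as far as the arm can. A call is refused whole if a number of a shift passes 0.0625 or a number of a turn 10.7, either way. A call with a gripper value outside its range is refused whole. The fingers move at their own pace and stop on an object; "squeeze" is the grip in N (left out, the last holds). Time passes only in rows, so rows that do not move let the fingers close. It gives the time, the measured TCP pose, the force, the opening and the grip force at its end, in the units of the state.
- arm.get_state(): the state, without advancing time (a new reading comes with each control period).
- arm.grab_frame(name): name is "scene" or "top"; returns (picture, depth): 480x640x3 uint8, blue, green, red; 480x640 float32, m along the optical axis (not along the pixel's ray), 0 where there is no reading.
- arm.camera_model(name): a dict with "mtx" (3x3 intrinsics, pixels), "k1" (the pictures are not rectified: a ray, as slopes to the right and down, at radius r is drawn at 1 + k1 r^2 times it, then the intrinsics apply), "camera_from_world" (4x4, takes a point from world to camera coordinates). Camera axes: x right, y down, z forward; pixel columns grow to the right and rows downward; lengths in m; the calibration is good to about 2 mm. A picture is of the moment at which its call begins. camera_model takes no time and is no camera call.
- arm.job_done(): hands the job in; it is judged then, once.
The state is a dict: "t": time; "q": joint angles; "qd": joint speeds; "joint_efforts": joint torques, N m; "eef_pos": TCP position; "ee_rot": TCP orientation; "force": force on the tool from outside, world axes, zero at the start; "moment": the same for the moment, N m; "width": finger opening in m; "gripper_force": force on a finger pad.
Only numpy, scipy, OpenCV 4.12 (cv2) and the standard library are available. Lean on these libraries where they do the work, as an engineer would, in place of code of your own. Each camera call takes 0.05 s, during which the arm holds its last target. There are 200 camera calls.

## Working session

There is one attempt and no reset: what is moved stays moved. The work goes in short steps, Python scripts to look and compute and a tool call to move; the robot and the scene stay as the last step left them, time stands still between calls to the robot, and variables do not carry over. Pictures are saved under pics/ and viewed, at most 12 in all, crops included, and the job is handed in when it is done.

Besides the shell and the picture viewer there is one more tool, called after "Request:" by a JSON object that holds its "name" and its "arguments". move_arm: Moves the arm, as the interface text tells. Its arguments: {"type":"object","properties":{"rows":{"type":"string"},"squeeze":{"type":"number"}},"required":["rows"]}

```bash
mkdir -p pics; ls; cat > h.py <<'E'
from station import arm
import numpy as np, cv2
def grab(n):
    im,d=arm.grab_frame(n); return im.copy(),d.copy()
def cloud(n,d):
    m=arm.camera_model(n);K=np.array(m["mtx"]);k=m["k1"]
    h,w=d.shape;u,v=np.meshgrid(np.arange(w),np.arange(h))
    X,Y=(u-K[0,2])/K[0,0],(v-K[1,2])/K[1,1]
    rd=np.hypot(X,Y);r=rd.copy()
    for _ in range(10): r=rd/(1+k*r*r)
    s=np.where(rd>0,r/np.maximum(rd,1e-9),1)
    P=np.stack([X*s*d,Y*s*d,d],-1);T=np.linalg.inv(np.array(m["camera_from_world"]))
    return P@T[:3,:3].T+T[:3,3]
E
python3 - <<'E'
from h import *
for n in("scene","top"):
    im,d=grab(n);cv2.imwrite(f"pics/{n}0.png",im);np.save(n+"0.npy",cloud(n,d))
    print(n,np.linalg.inv(np.array(arm.camera_model(n)["camera_from_world"])).round(3).tolist())
print(arm.get_state())
E
```

```text
pics
scene [[-0.781, 0.383, -0.493, 1.258], [0.624, 0.455, -0.635, 0.913], [-0.019, -0.804, -0.595, 0.911], [0.0, 0.0, 0.0, 1.0]]
top [[0.001, -0.998, 0.056, 0.499], [-1.0, -0.001, 0.007, -0.004], [-0.007, -0.056, -0.998, 1.121], [0.0, 0.0, 0.0, 1.0]]
{'t': 0.1, 'q': array([-8.30900559e-01,  3.59279614e-01,  1.11254701e-02, -2.64952401e-04,
       -1.22409046e+00, -2.88123178e-01]), 'qd': array([ 0.00042426, -0.00236535,  0.00183652,  0.00106134,  0.00014019,
       -0.0004284 ]), 'joint_efforts': array([-4.90133272e-03, -5.84163022e+01,  2.93750149e+01,  7.01568961e+00,
        1.01316691e-02, -5.97570829e-05]), 'eef_pos': array([ 0.29446575, -0.60690528,  0.23373639]), 'ee_rot': array([ 3.14013330e+00, -1.72745652e-04, -2.68991015e+00]), 'force': array([ 0.3381699 ,  0.15945616, -0.28642314]), 'moment': array([ 0.02047288, -0.03955481, -0.02331948]), 'gripper_force': 0.0, 'width': 0.08758478307287083}
```

View pics/top0.png

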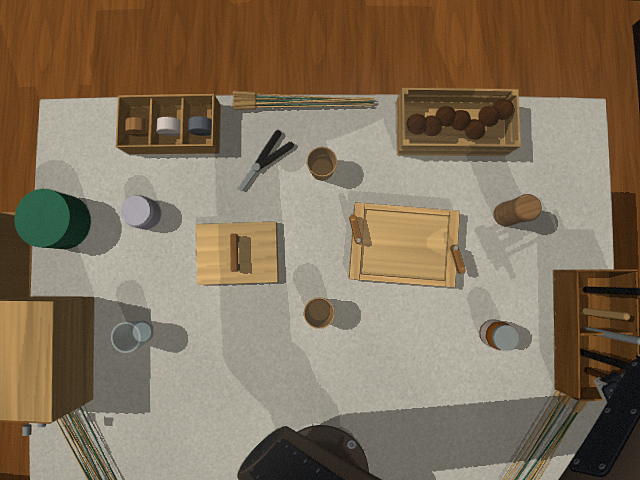

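View pics/scene0.png

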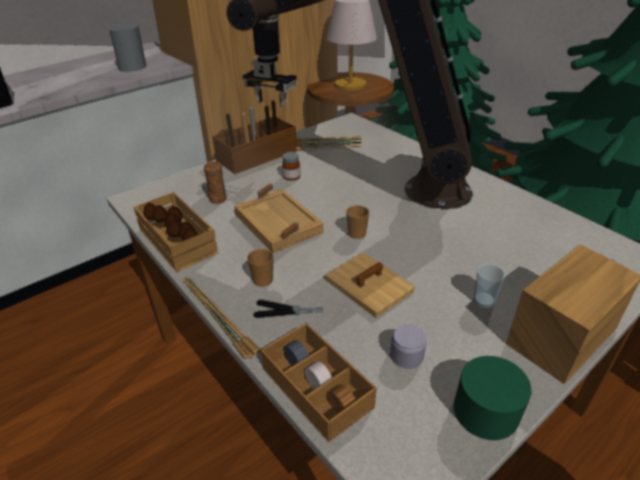

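```bash
cat > meas.py <<'E'
from h import *
def rect(P,box,z0,z1):
    x0,x1,y0,y1=box
    m=(P[...,0]>x0)&(P[...,0]<x1)&(P[...,1]>y0)&(P[...,1]<y1)&(P[...,2]>z0)&(P[...,2]<z1)
    q=P[m]
    if len(q)<5: return None
    r=cv2.minAreaRect((q[:,:2]*1000).astype(np.float32))
    return len(q),np.round(r[0],1),np.round(r[1],1),round(r[2],1),np.round(np.percentile(q[:,2],[5,50,95])*1000,1)
E
python3 - <<'E'
from meas import *
P=np.load("top0.npy")
for v,u in[(253,215),(253,265),(253,235),(245,405),(245,364),(207,405),(228,355),(258,459),(400,200),(280,405),(160,320),(313,319),(210,138),(335,500)]: print(u,v,P[v,u].round(4))
L=P[253,240]; B=(L[0]-.13,L[0]+.13,L[1]-.15,L[1]+.15)
print("lid",rect(P,B,.016,.033)); print("bar",rect(P,B,.05,.075))
C=P[245,405]; B=(C[0]-.13,C[0]+.13,C[1]-.16,C[1]+.16)
print("wall",rect(P,B,.036,.044));print("bed",rect(P,(C[0]-.05,C[0]+.05,C[1]-.07,C[1]+.07),.01,.045))
print("bl",rect(P,(B[0],B[1],C[1],B[3]),.055,.075));print("br",rect(P,(B[0],B[1],B[2],C[1]),.055,.075))
m=(P[...,2]>.016)
im=cv2.imread("pics/top0.png")
# contours for press & lid masks by color
hsv=cv2.cvtColor(im,cv2.COLOR_BGR2HSV);k=((hsv[...,1]>70)).astype(np.uint8)*255
for b in[(185,210,105,85),(340,195,135,100)]:
    s=np.zeros_like(k);x,y,w,h=b;s[y:y+h,x:x+w]=k[y:y+h,x:x+w]
    c=max(cv2.findContours(s,0,1)[0],key=cv2.contourArea);print(cv2.minAreaRect(c))
cv2.imwrite("pics/c0.png",cv2.resize(im[190:300,185:475],None,fx=2.7,fy=2.7,interpolation=cv2.INTER_CUBIC))
E
```

```text
215 253 [0.5404 0.2603 0.0212]
265 253 [0.5405 0.1364 0.0244]
235 253 [0.5391 0.2037 0.0574]
405 245 [ 0.5598 -0.2045  0.0328]
364 245 [ 0.5596 -0.1046  0.035 ]
405 207 [ 0.6514 -0.2038  0.0423]
355 228 [ 0.5978 -0.0806  0.0679]
459 258 [ 0.5274 -0.3262  0.066 ]
200 400 [ 0.175   0.3003 -0.0008]
405 280 [ 0.4752 -0.2028  0.0382]
320 160 [0.7763 0.0022 0.0026]
319 313 [0.3932 0.0043 0.0072]
138 210 [0.6408 0.4356 0.0714]
500 335 [ 0.3496 -0.4125  0.0896]
lid (4613, array([541.3, 207.3]), array([150.7, 199.8]), 1.9, array([20.5, 24.1, 27.5]))
bar (276, array([540.2, 208.2]), array([88. , 17.2]), 2.0, array([53.6, 59.6, 63.1]))
wall (2387, array([ 562.1, -197. ]), array([266.9, 187.1]), 85.3, array([36.4, 40. , 43. ]))
bed (2334, array([ 560.2, -204.5]), array([ 97.8, 140. ]), 0.0, array([29. , 32.5, 35.7]))
bl (203, array([596.6, -81.2]), array([70.3, 16.2]), 13.9, array([63.9, 67.5, 71.1]))
br (235, array([ 525.3, -324. ]), array([70.4, 18. ]), 16.7, array([58.7, 67.1, 71.2]))
((236.68023681640625, 252.8091278076172), (61.0036735534668, 81.45247650146484), 88.36341857910156)
((406.949951171875, 244.64999389648438), (119.79994201660156, 76.92658996582031), 4.398705005645752)
```

View pics/c0.png

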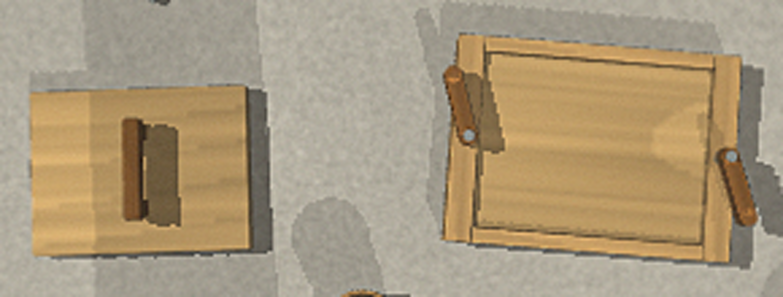

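The top view shows the press with its pivots at about (358,240) and (456,248). The lid is at about (237,253), handle up. Both turnbuttons are open, outside the mouth. Next I fix the press pose and plan the approach.

```bash
cat > plan.py <<'E'
import numpy as np
from scipy.spatial.transform import Rotation as R
# pose = x,y,z,yaw(deg) with tool down; targets [x,y,z,yaw,width,nrows]; linear in world between targets
def rows(p0,targets,arc=None):
    p=np.array(p0,float);out=[]
    for t in targets:
        a=p.copy();n=t[5]
        for i in range(1,n+1):
            g=a+(np.array(t[:4])-a)*i/n
            d=g-p;c,s=np.cos(np.radians(p[3])),np.sin(np.radians(p[3]))
            sh=np.round([c*d[0]+s*d[1],s*d[0]-c*d[1],-d[2]],4);tz=round(-d[3],1)
            out.append(f"0 0 {tz:g} {sh[0]:g} {sh[1]:g} {sh[2]:g} {t[4]:g}")
            p=p+[c*sh[0]+s*sh[1],s*sh[0]-c*sh[1],-sh[2],-tz]
    for i in range(0,len(out),8): print("; ".join(out[i:i+8]))
    print("end",p.round(4));return p
def now():
    from station import arm
    s=arm.get_state();e=s["ee_rot"]
    print("t",s["t"],"pos",s["eef_pos"].round(4),"rpy",np.degrees(e).round(2),"F",s["force"].round(1),"w",round(s["width"],4),"g",round(s["gripper_force"],1),"q6",round(s["q"][5],2))
    return [*s["eef_pos"],np.degrees(e[2])]
E
python3 - <<'E'
from meas import *; from plan import *
P=np.load("top0.npy")
def ray(u,v,z):
    m=arm.camera_model("top");K=np.array(m["mtx"])
    c=P[int(v),int(u)];T=np.linalg.inv(np.array(m["camera_from_world"]));o=T[:3,3]
    q=cv2.undistortPoints(np.float32([[[u,v]]]),K,np.array([m["k1"],0,0,0.]))[0,0]
    d=T[:3,:3]@np.array([q[0],q[1],1]);return o+d*(z-o[2])/d[2]
a,b=ray(358.3,240.4,.067),ray(455.7,247.8,.067)
d=a-b;print("pivots",a.round(4),b.round(4),np.linalg.norm(d),((a+b)/2).round(4),"yaw",np.degrees(np.arctan2(-d[0],d[1])))
# walls: centroid-based outline using isolated component of height>30mm
for lo,hi in[(.036,.044)]:
    yaw=np.radians(-4.5);C=(a+b)[:2]/2
    q=P[...,:2]-C;x=q[...,0]*np.cos(yaw)+q[...,1]*np.sin(yaw);y=-q[...,0]*np.sin(yaw)+q[...,1]*np.cos(yaw);z=P[...,2]
    m=(abs(x)<.1)&(abs(y)<.135)&(z>.037)&(z<.05)
    for yy in np.arange(-.1,.11,.05):
        s=m&(abs(y-yy)<.012)
        xs=x[s];print("x",yy.round(2),xs.min().round(4),xs.max().round(4),xs[xs<0].max().round(4),xs[xs>0].min().round(4))
    for xx in np.arange(-.06,.07,.03):
        s=m&(abs(x-xx)<.012)&(abs(x)<.078)
        ys=y[s];print("y",xx.round(2),ys.min().round(4),ys.max().round(4),ys[ys<-.08].max().round(4),ys[ys>.08].min().round(4))
p=now(); p[3]=p[3]-0
rows(p,[[.540,.208,.235,1.9,.06,16],[.540,.208,.06,1.9,.06,3]])
E
```

```text
pivots [ 0.5687 -0.0883  0.067 ] [ 0.5514 -0.3184  0.067 ] 0.23068855231404026 [ 0.5601 -0.2033  0.067 ] yaw -4.2942353518475915
x -0.1 -0.0923 0.0941 -0.002 0.0001
x -0.05 -0.0918 0.0941 -0.0372 0.0185
x 0.0 -0.0918 0.0945 -0.0255 0.0669
x 0.05 -0.0917 0.0936 -0.0117 0.0125
x 0.1 -0.0915 0.0942 -0.0017 0.0065
y -0.06 -0.1265 0.129 -0.0873 0.105
y -0.03 -0.125 0.1289 -0.1008 0.1051
y 0.0 -0.1261 0.1288 -0.1019 0.0928
y 0.03 -0.1257 0.1171 -0.102 0.0971
y 0.06 -0.1262 0.1287 -0.0958 0.0933
t 0.1 pos [ 0.2945 -0.6069  0.2337] rpy [ 1.7992e+02 -1.0000e-02 -1.5412e+02] F [ 0.3  0.2 -0.3] w 0.0876 g 0.0 q6 -0.29
0 0 -9.8 -0.036 0.0391 -0.0001 0.06; 0 0 -9.7 -0.0422 0.0324 -0.0001 0.06; 0 0 -9.8 -0.047 0.0249 -0 0.06; 0 0 -9.7 -0.0506 0.0165 -0.0001 0.06; 0 0 -9.8 -0.0526 0.0077 -0.0001 0.06; 0 0 -9.7 -0.0532 -0.0014 -0.0001 0.06; 0 0 -9.8 -0.0522 -0.0102 -0.0001 0.06; 0 0 -9.7 -0.0497 -0.0191 -0 0.06
0 0 -9.8 -0.0458 -0.0271 -0.0001 0.06; 0 0 -9.7 -0.0404 -0.0345 -0.0001 0.06; 0 0 -9.8 -0.0341 -0.0408 -0.0001 0.06; 0 0 -9.7 -0.0267 -0.0461 -0 0.06; 0 0 -9.8 -0.0185 -0.0498 -0.0001 0.06; 0 0 -9.7 -0.0097 -0.0523 -0.0001 0.06; 0 0 -9.8 -0.0008 -0.0532 -0.0001 0.06; 0 0 -9.7 0.0083 -0.0526 -0.0001 0.06
0 0 -0 -0 0 0.0583 0.06; 0 0 -0 -0 0 0.0584 0.06; 0 0 -0 -0 0 0.0583 0.06
end [0.54   0.208  0.06   1.8795]
```

Request:
{"name": "move_arm", "arguments": {"rows": "0 0 -9.8 -0.036 0.039 0 0.06; 0 0 -9.7 -0.042 0.032 0 0.06; 0 0 -9.8 -0.047 0.025 0 0.06; 0 0 -9.7 -0.051 0.017 0 0.06; 0 0 -9.8 -0.053 0.008 0 0.06; 0 0 -9.7 -0.053 -0.001 0 0.06; 0 0 -9.8 -0.052 -0.01 0 0.06; 0 0 -9.7 -0.05 -0.019 0 0.06"}}

```text
t: 1.1
eef_pos: [0.4164, -0.1974, 0.2345]
ee_rot: [-3.141, 0.0, -1.323]
force: [1.5, 0.2, -0.1]
width: 0.06
gripper_force: 0.0
```

Request:
{"name": "move_arm", "arguments": {"rows": "0 0 -9.8 -0.046 -0.027 0 0.06; 0 0 -9.7 -0.04 -0.035 0 0.06; 0 0 -9.8 -0.034 -0.041 0 0.06; 0 0 -9.7 -0.027 -0.046 0 0.06; 0 0 -9.8 -0.018 -0.05 0 0.06; 0 0 -9.7 -0.01 -0.052 0 0.06; 0 0 -9.8 0 -0.053 0 0.06; 0 0 0 0 0 0 0.06"}}

```text
t: 2.1
eef_pos: [0.5255, 0.1598, 0.2335]
ee_rot: [3.141, 0.001, -0.131]
force: [-0.2, -1.0, -0.0]
width: 0.0603
gripper_force: 0.0
```

```bash
python3 - <<'E'
from plan import *
rows(now(),[[.5405,.2078,.235,1.9,.06,1],[.5405,.2078,.06,1.9,.06,3]])
E
```

```text
t 2.1 pos [0.5255 0.1598 0.2335] rpy [ 1.7995e+02  6.0000e-02 -7.5200e+00] F [-0.2 -1.  -0. ] w 0.0603 g 0.0 q6 0.79
0 0 -9.4 0.0086 -0.0496 -0.0015 0.06; 0 0 -0 0 0 0.0583 0.06; 0 0 -0 0 0 0.0584 0.06; 0 0 -0 0 0 0.0583 0.06
end [0.5405 0.2078 0.06   1.8767]
```

Request:
{"name": "move_arm", "arguments": {"rows": "0 0 -9.4 0.0086 -0.0496 0 0.06; 0 0 0 0 0 0.06 0.06; 0 0 0 0 0 0.06 0.06; 0 0 0 0 0 0.05 0.06; 0 0 0 0 0 0.022 0.06; 0 0 0 0 0 0 0.06; 0 0 0 0 0 0 0; 0 0 0 0 0 0 0", "squeeze": 35}}

```text
t: 3.1
eef_pos: [0.541, 0.2053, 0.0441]
ee_rot: [-3.14, -0.002, 0.027]
force: [0.9, -0.3, 1.1]
width: 0.0455
gripper_force: 0.0
```

Request:
{"name": "move_arm", "arguments": {"rows": "0 0 0 0 0 0 0; 0 0 0 0 0 0 0; 0 0 0 0 0 -0.01 0; 0 0 0 0 0 -0.03 0; 0 0 0 0 0 -0.05 0; 0 0 0 0 0 -0.03 0; 0 0 0 0 0 0 0"}}

```text
t: 3.98
eef_pos: [0.5412, 0.2056, 0.1653]
ee_rot: [-3.139, -0.004, 0.028]
force: [0.4, 0.9, -4.8]
width: 0.0155
gripper_force: 35.0
```

```bash
python3 - <<'E'
from meas import *; from plan import *
p=now()
im,d=grab("scene");cv2.imwrite("pics/s1.png",im);Q=cloud("scene",d)
im,d=grab("top");cv2.imwrite("pics/t1.png",im);P=cloud("top",d)
z=p[2]
print(rect(P,(.43,.65,.08,.33),z+.09-.08,z+.02))
for k in np.arange(.10,.2,.01): print(k.round(2),rect(P,(.43,.65,.09,.33),k,k+.01))
E
```

```text
t 3.975 pos [0.5412 0.2056 0.1653] rpy [-179.84   -0.22    1.59] F [ 0.4  0.9 -4.8] w 0.0155 g 35.0 q6 0.9
None
0.1 None
0.11 (14, array([568.5, 105.2]), array([98.9,  0.9]), 1.7, array([114.9, 117. , 119.7]))
0.12 (49, array([539.1, 204.4]), array([145.5, 200.7]), 1.6, array([121. , 127.5, 129.9]))
0.13 (2578, array([541.6, 204.3]), array([150.5, 200.4]), 1.5, array([132.4, 135.2, 138.1]))
0.14 (16, array([534.2, 196.4]), array([172.6, 130.5]), 82.4, array([140.1, 140.6, 141.7]))
0.15 None
0.16 (13, array([501.4, 204.9]), array([16.7, 10.6]), 65.3, array([161.9, 168.6, 169.5]))
0.17 (19, array([500.8, 206.6]), array([17.1,  9.5]), 57.9, array([170.1, 171.3, 173.2]))
0.18 None
0.19 None
```

View pics/s1.png

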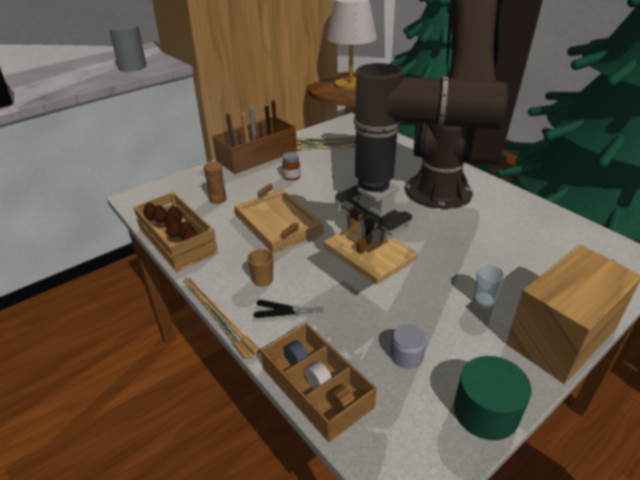

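```bash
python3 - <<'E'
from meas import *; from plan import *
for n in("scene","top"):
    im,d=grab(n);P=cloud(n,d);p=now()
    for k in np.arange(.10,.2,.01):
        r=rect(P,(.43,.65,.09,.33),k,k+.01)
        if r and r[0]>150: print(n,k.round(2),r)
    for k in [0]: print(n, "lidtop",[np.median(P[...,2][(abs(P[...,0]-x)<.02)&(abs(P[...,1]-y)<.02)&(P[...,2]>.08)&(P[...,2]<.16)]).round(4) for x,y in[(.6,.13),(.6,.28),(.49,.13),(.49,.28)]])
im=cv2.imread("pics/s1.png");cv2.imwrite("pics/s1c.png",cv2.resize(im[170:300,300:440],None,fx=4,fy=4,interpolation=cv2.INTER_CUBIC))
E
```

```text
t 4.125 pos [0.5391 0.2043 0.1612] rpy [1.7994e+02 1.4000e-01 1.5600e+00] F [-0.9 -0.3 -3.3] w 0.0159 g 35.0 q6 0.9
scene 0.11 (250, array([586.6, 241. ]), array([119.6, 244.5]), 37.8, array([110.9, 115.6, 119.3]))
scene 0.12 (667, array([540.3, 206.7]), array([156.9, 201.7]), 1.8, array([121.5, 128.7, 129.9]))
scene 0.13 (1780, array([541.2, 207.5]), array([150.2, 202.5]), 2.8, array([130.2, 131.8, 134.4]))
scene lidtop [np.float64(0.1303), np.float64(0.1307), np.float64(0.131), np.float64(0.1316)]
t 4.175 pos [0.5391 0.2042 0.1609] rpy [1.7992e+02 1.5000e-01 1.5700e+00] F [-0.7 -0.4 -3.8] w 0.0157 g 35.0 q6 0.9
top 0.13 (2512, array([540.4, 202.6]), array([150.6, 198.6]), 1.6, array([130.7, 133.3, 136.1]))
top lidtop [np.float64(0.1332), np.float64(nan), np.float64(0.1335), np.float64(0.1333)]
  return _methods._mean(a, axis=axis, dtype=dtype,
  ret = ret.dtype.type(ret / rcount)
```

View pics/s1c.png

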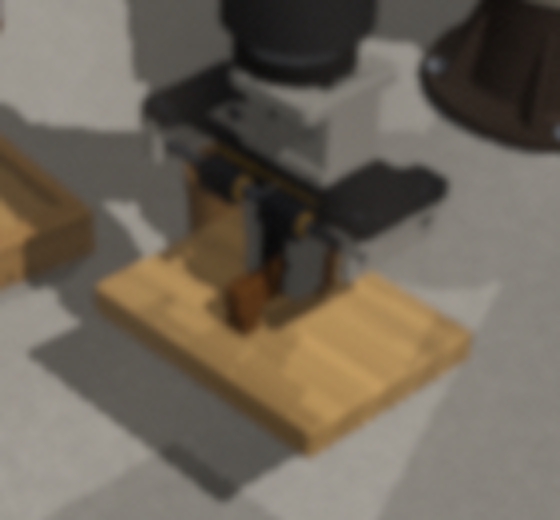

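```bash
python3 - <<'E'
from plan import *
rows(now(),[[.5595,-.202,.165,-4.3,0,9],[.5595,-.202,.13,-4.3,0,2]])
E
```

```text
t 4.175 pos [0.5391 0.2042 0.1609] rpy [1.7992e+02 1.5000e-01 1.5700e+00] F [-0.7 -0.4 -3.8] w 0.0157 g 35.0 q6 0.9
0 0 0.7 0.001 0.0452 -0.0005 0; 0 0 0.6 0.0016 0.0451 -0.0004 0; 0 0 0.7 0.0021 0.0452 -0.0005 0; 0 0 0.6 0.0026 0.0451 -0.0004 0; 0 0 0.7 0.003 0.0451 -0.0005 0; 0 0 0.6 0.0037 0.045 -0.0004 0; 0 0 0.7 0.0041 0.045 -0.0005 0; 0 0 0.6 0.0046 0.045 -0.0004 0
0 0 0.7 0.0051 0.0449 -0.0005 0; 0 0 -0 0 -0 0.0175 0; 0 0 -0 0 -0 0.0175 0
end [ 0.5595 -0.202   0.13   -4.3348]
```

Request:
{"name": "move_arm", "arguments": {"rows": "0 0 0.7 0.001 0.025 0 0; 0 0 0.6 0.001 0.045 0 0; 0 0 0.7 0.002 0.045 0 0; 0 0 0.6 0.003 0.045 0 0; 0 0 0.7 0.003 0.045 0 0; 0 0 0.6 0.004 0.045 0 0; 0 0 0.7 0.004 0.045 0 0; 0 0 0.6 0.005 0.045 0 0", "squeeze": 50}}

```text
t: 5.18
eef_pos: [0.5572, -0.137, 0.1609]
ee_rot: [3.141, 0.003, -0.063]
force: [0.6, -0.6, -2.9]
width: 0.0153
gripper_force: 50.0
```

Request:
{"name": "move_arm", "arguments": {"rows": "0 0 0.7 0.005 0.04 0 0; 0 0 0 0 0.025 0 0; 0 0 0 0 0 0.018 0; 0 0 0 0 0 0.013 0; 0 0 0 0 0 0 0; 0 0 0 0 0 0 0; 0 0 0 0 0 0 0"}}

```text
t: 6.05
eef_pos: [0.5593, -0.2005, 0.1322]
ee_rot: [3.141, -0.001, -0.075]
force: [-0.8, 0.2, -4.6]
width: 0.0153
gripper_force: 50.0
```

```bash
python3 - <<'E'
from meas import *; from plan import *
p=now()
for n in("scene","top"):
    im,d=grab(n);P=cloud(n,d);cv2.imwrite(f"pics/{n}2.png",im)
    z=p[2]-.0285
    print(n,rect(P,(.45,.67,-.33,-.08),z-.008,z+.008))
    np.save(n+"2.npy",P)
now()
E
```

```text
t 6.05 pos [ 0.5593 -0.2005  0.1322] rpy [ 1.7999e+02 -6.0000e-02 -4.2800e+00] F [-0.8  0.2 -4.6] w 0.0153 g 50.0 q6 1.51
scene (1341, array([ 560.1, -196.8]), array([205.1, 153.3]), 85.8, array([ 98. , 101.3, 104.5]))
top (1373, array([ 506., -197.]), array([199.8,  40.8]), 85.6, array([101.1, 104.3, 107.4]))
t 6.15 pos [ 0.5591 -0.2005  0.1322] rpy [-1.80e+02 -6.00e-02 -4.29e+00] F [-0.8  0.9 -4.4] w 0.0154 g 50.0 q6 1.51
```

```bash
python3 - <<'E'
from meas import *
for f in("scene0","top0","scene2","top2"):
    P=np.load(f+".npy")
    C=np.array([.561,-.2025]);yaw=np.radians(-4.3);q=P[...,:2]-C
    x=q[...,0]*np.cos(yaw)+q[...,1]*np.sin(yaw);y=-q[...,0]*np.sin(yaw)+q[...,1]*np.cos(yaw);z=P[...,2]
    zr=(.03,.05) if f[-1]=="0" else (.093,.115)
    X,Y=(.11,.15) if f[-1]=="0" else (.1,.12)
    m=(abs(x)<X)&(abs(y)<Y)&(z>zr[0])&(z<zr[1])
    e=lambda v:np.percentile(v,[1,99]).round(4) if len(v)>4 else None
    # slices: edges by per-slice min/max then median
    def edges(a,b,rng):
        lo,hi=[],[]
        for c in np.arange(-rng,rng,.006):
            s=m&(abs(b-c)<.003)
            if s.sum()>5: lo.append(a[s].min());hi.append(a[s].max())
        return np.median(lo).round(4),np.median(hi).round(4),np.std(lo).round(4),np.std(hi).round(4)
    print(f,"x",edges(x,y,.07),"y",edges(y,x,.07))
E
```

```text
scene0 x (np.float64(-0.0918), np.float64(0.0928), np.float64(0.0029), np.float64(0.0014)) y (np.float64(-0.1239), np.float64(0.1329), np.float64(0.0051), np.float64(0.0034))
top0 x (np.float64(-0.0921), np.float64(0.0928), np.float64(0.0007), np.float64(0.0009)) y (np.float64(-0.1261), np.float64(0.1274), np.float64(0.0059), np.float64(0.0064))
scene2 x (np.float64(-0.0727), np.float64(0.074), np.float64(0.0359), np.float64(0.0009)) y (np.float64(-0.0919), np.float64(0.1058), np.float64(0.0397), np.float64(0.0012))
top2 x (np.float64(-0.0749), np.float64(-0.0393), np.float64(0.0006), np.float64(0.0029)) y (np.float64(-0.0973), np.float64(0.1004), np.float64(0.0228), np.float64(0.0398))
```

View pics/top2.png

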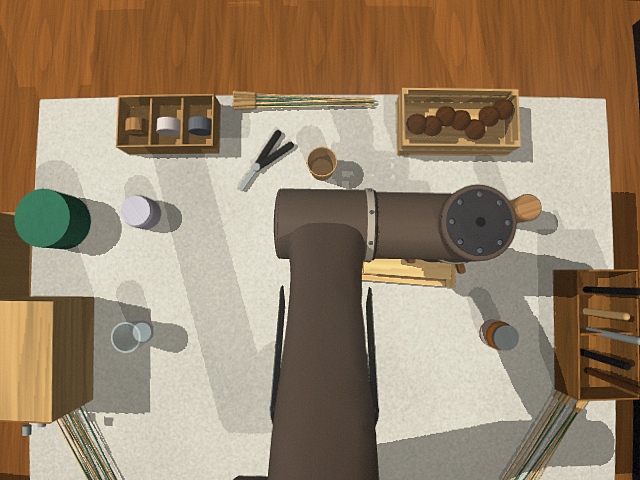

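Request:
{"name": "move_arm", "arguments": {"rows": "0 0 0 0.001 0.001 0 0; 0 0 0 0 0 0.015 0; 0 0 0 0 0 0.015 0; 0 0 0 0 0 0.006 0; 0 0 0 0 0 0.004 0; 0 0 0 0 0 0.004 0; 0 0 0 0 0 0.003 0; 0 0 0 0 0 0 0"}}

```text
t: 7.15
eef_pos: [0.5596, -0.2018, 0.0845]
ee_rot: [-3.142, 0.0, -0.075]
force: [-0.1, 0.2, -3.3]
width: 0.0157
gripper_force: 50.0
```

Request:
{"name": "move_arm", "arguments": {"rows": "0 0 0 0 0 0.002 0; 0 0 0 0 0 0.002 0; 0 0 0 0 0 0.001 0; 0 0 0 0 0 0 0"}}

```text
t: 7.65
eef_pos: [0.56, -0.2019, 0.0803]
ee_rot: [3.141, -0.001, -0.075]
force: [-2.8, 1.0, 6.4]
width: 0.0158
gripper_force: 50.0
```

```bash
cat > btn.py <<'E'
from plan import *
C=np.array([.561,-.202]);PY=-4.3;RHO=.045;W=.05
def pose(side,th,clear,z,rho=RHO):
    """TCP pose with tool x along the arm at angle th (deg); outer finger face 'clear' m off the button's flank."""
    sg=1 if side=="L" else -1
    piv=C+sg*.115*np.array([-np.sin(np.radians(PY)),np.cos(np.radians(PY))])
    phi=th-90+PY+(0 if sg>0 else -180)
    f=np.radians(phi);a=np.array([np.cos(f),np.sin(f)]);c=np.array([np.sin(f),-np.cos(f)])
    return [*(piv+rho*a+(W/2-.008-clear)*c),z,phi,W]
E
python3 - <<'E'
from btn import *
p=now();p=rows(p,[[p[0],p[1],.16,p[3],.06,2]])
rows(p,[pose("L",106,.006,.16)+[3],pose("L",106,.006,.085)+[2]])
E
```

```text
t 7.65 pos [ 0.56   -0.2019  0.0803] rpy [ 1.7999e+02 -5.0000e-02 -4.2900e+00] F [-2.8  1.   6.4] w 0.0158 g 50.0 q6 1.51
0 0 -0 0 -0 -0.0398 0.06; 0 0 -0 0 -0 -0.0399 0.06
end [ 0.56   -0.2019  0.16   -4.2943]
0 0 -5.3 0.0158 -0.0389 0 0.05; 0 0 -5.4 0.0193 -0.0373 0 0.05; 0 0 -5.3 0.0227 -0.0354 0 0.05; 0 0 0 -0 0 0.0375 0.05; 0 0 0 -0 0 0.0375 0.05
end [ 0.6159 -0.0889  0.085  11.7057]
```

Request:
{"name": "move_arm", "arguments": {"rows": "0 0 0 0 0 0 0.06; 0 0 0 0 0 0 0.06; 0 0 0 0 0 0 0.06; 0 0 0 0 0 -0.04 0.06; 0 0 0 0 0 -0.04 0.06; 0 0 0 0 0 0 0.06"}}

```text
t: 8.4
eef_pos: [0.5619, -0.2022, 0.1632]
ee_rot: [3.141, -0.007, -0.075]
force: [0.8, 0.3, -0.1]
width: 0.0596
gripper_force: 0.0
```

Request:
{"name": "move_arm", "arguments": {"rows": "0 0 -5.3 0.016 -0.039 0 0.05; 0 0 -5.4 0.019 -0.037 0 0.05; 0 0 -5.3 0.023 -0.035 0 0.05; 0 0 0 0 0 0.037 0.05; 0 0 0 0 0 0.037 0.05; 0 0 0 0 0 0 0.05; 0 0 0 0 0 0 0.05"}}

```text
t: 9.28
eef_pos: [0.6166, -0.0897, 0.0864]
ee_rot: [3.141, -0.001, 0.204]
force: [0.5, 0.4, 1.1]
width: 0.0499
gripper_force: 0.0
```

```bash
python3 - <<'E'
from meas import *; from btn import *
print(pose("L",106,.006,.085));now()
im,d=grab("scene");P=cloud("scene",d)
q=P[...,:2]-C;yaw=np.radians(PY)
x=q[...,0]*np.cos(yaw)+q[...,1]*np.sin(yaw);y=-q[...,0]*np.sin(yaw)+q[...,1]*np.cos(yaw);z=P[...,2]
for xx in(-.05,0,.05):
    for yy in(-.08,-.04,.04,.08): 
        m=(abs(x-xx)<.01)&(abs(y-yy)<.01)&(z<.065);print(xx,yy,m.sum(),np.median(z[m]).round(4))
cv2.imwrite("pics/s3.png",cv2.resize(im[150:270,210:350],None,fx=5,fy=5,interpolation=cv2.INTER_CUBIC))
E
```

```text
[np.float64(0.6159182403119289), np.float64(-0.08896973227040807), 0.085, 11.7, 0.05]
t 9.275 pos [ 0.6166 -0.0897  0.0864] rpy [ 1.7997e+02 -3.0000e-02  1.1700e+01] F [0.5 0.4 1.1] w 0.0499 g 0.0 q6 1.61
-0.05 -0.08 0 nan
-0.05 -0.04 0 nan
-0.05 0.04 0 nan
-0.05 0.08 2 0.0523
0 -0.08 0 nan
0 -0.04 0 nan
0 0.04 4 0.0518
0 0.08 0 nan
0.05 -0.08 16 0.0529
0.05 -0.04 21 0.0523
0.05 0.04 17 0.0537
0.05 0.08 29 0.0537
  return _methods._mean(a, axis=axis, dtype=dtype,
  ret = ret.dtype.type(ret / rcount)
```

View pics/s3.png

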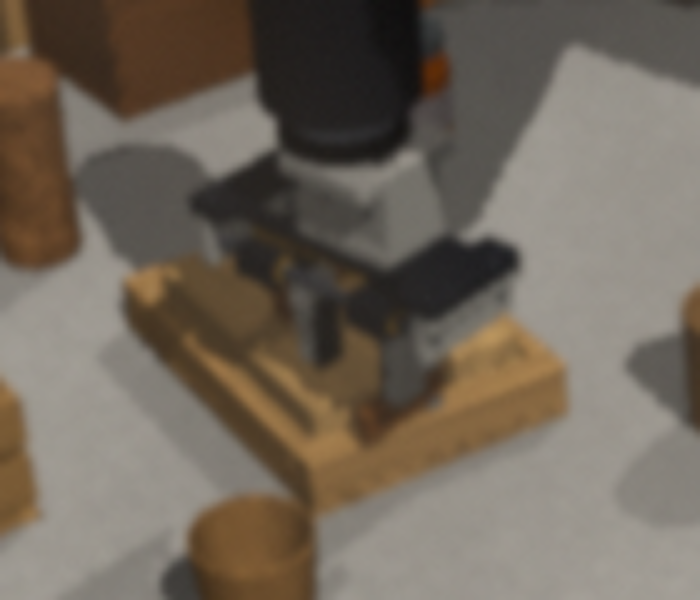

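```bash
python3 - <<'E'
from meas import *; from btn import *
P0=np.load("scene0.npy");print("btn scene0",rect(P0,(.54,.66,-.13,-.04),.058,.076),rect(P0,(.46,.57,-.37,-.29),.058,.076))
im,d=grab("scene");P=cloud("scene",d)
print("btn now",rect(P,(.54,.66,-.13,-.05),.058,.072))
p=now();f=np.radians(p[3]);q=P-np.array([p[0],p[1],0])
tx=q[...,0]*np.cos(f)+q[...,1]*np.sin(f);ty=q[...,0]*np.sin(f)-q[...,1]*np.cos(f);z=P[...,2]
m=(abs(tx)<.03)&(abs(ty)<.07)&(z>.075)&(z<.10)
for s in(-1,1):
    k=m&(ty*s>0);print("finger",s,k.sum(),"ty",np.percentile(ty[k],[2,50,98]).round(4),"tx",np.percentile(tx[k],[2,98]).round(4),"zmin",z[k].min().round(4))
# button in tool frame
b=(z>.058)&(z<.072)&(abs(tx)<.06)&(ty<0)&(ty>-.06)
print("btn ty",np.percentile(ty[b],[2,50,98]).round(4),"tx",np.percentile(tx[b],[2,98]).round(4),b.sum())
E
```

```text
btn scene0 (100, array([595.9, -76.5]), array([68.9, 20.4]), 12.4, array([58.9, 63.7, 67.6])) (70, array([ 523.7, -320.7]), array([69.8, 20. ]), 15.4, array([59.2, 63.4, 67.5]))
btn now (47, array([596. , -78.2]), array([73.1, 17.5]), 12.2, array([58.9, 63.2, 67.9]))
t 9.375 pos [ 0.617  -0.0896  0.0873] rpy [ 1.7997e+02 -1.5000e-01  1.1690e+01] F [-0.9  0.4  0.7] w 0.0497 g 0.0 q6 1.61
finger -1 53 ty [-0.0455 -0.0399 -0.0266] tx [-0.0106  0.0128] zmin 0.0771
finger 1 50 ty [0.0215 0.0255 0.0355] tx [-0.0121  0.0129] zmin 0.0765
btn ty [-0.0243 -0.0189 -0.0094] tx [-0.0517  0.017 ] 47
```

Request:
{"name": "move_arm", "arguments": {"rows": "0 0 0 0 -0.003 0 0.056; 0 0 0 0 0 0.008 0.056; 0 0 0 0 0 0.008 0.056; 0 0 0 0 0 0.006 0.056; 0 0 0 0 0 0 0.056"}}

```text
t: 10.0
eef_pos: [0.615, -0.0866, 0.063]
ee_rot: [-3.142, 0.001, 0.204]
force: [-1.7, 1.0, 2.6]
width: 0.0557
gripper_force: 1.3
```

Request:
{"name": "move_arm", "arguments": {"rows": "0 0 0 0 0 0.004 0.056; 0 0 0 0 0 0.004 0.056; 0 0 0 0 0 0.002 0.056; 0 0 0 0 0 0 0.056; 0 0 0 0 0 0 0.056"}}

```text
t: 10.62
eef_pos: [0.6153, -0.0866, 0.055]
ee_rot: [3.141, -0.0, 0.204]
force: [-5.7, 2.6, 14.6]
width: 0.056
gripper_force: 7.0
```

```bash
python3 - <<'E'
from plan import *
now()
E
```

```text
t 10.625 pos [ 0.6153 -0.0866  0.055 ] rpy [ 1.7998e+02 -2.0000e-02  1.1700e+01] F [-5.7  2.6 14.6] w 0.056 g 7.0 q6 1.6
```

```bash
python3 - <<'E'
import btn; from btn import *
btn.W=.056
p0=pose("L",106,.012,.055);print(p0)
rows(p0[:4],[pose("L",106,.012,.0535)+[1]]+[pose("L",106*(1-i/15),.012-.006*i/15,.0535)+[1] for i in range(1,16)])
E
```

```text
[np.float64(0.6153098784258594), np.float64(-0.08603206383854277), 0.055, 11.7, 0.056]
0 0 -0 0 0 0.0015 0.056; 0 0 7.1 -0.0014 0.0059 -0 0.056; 0 0 7 -0.0014 0.0058 -0 0.056; 0 0 7.1 -0.0015 0.0059 -0 0.056; 0 0 7.1 -0.0015 0.0059 -0 0.056; 0 0 7 -0.0016 0.0058 -0 0.056; 0 0 7.1 -0.0016 0.0059 -0 0.056; 0 0 7.1 -0.0017 0.0058 -0 0.056
0 0 7 -0.0017 0.0059 -0 0.056; 0 0 7.1 -0.0018 0.0058 -0 0.056; 0 0 7.1 -0.0018 0.0059 -0 0.056; 0 0 7 -0.0018 0.0058 -0 0.056; 0 0 7.1 -0.002 0.0058 -0 0.056; 0 0 7.1 -0.0019 0.0059 -0 0.056; 0 0 7 -0.002 0.0058 -0 0.056; 0 0 7.1 -0.0021 0.0058 -0 0.056
end [ 5.523e-01 -1.311e-01  5.350e-02 -9.430e+01]
```

Request:
{"name": "move_arm", "arguments": {"rows": "0 0 0 0 0 0.0015 0.056; 0 0 7.1 -0.0014 0.0059 0 0.056; 0 0 7 -0.0014 0.0058 0 0.056; 0 0 7.1 -0.0015 0.0059 0 0.056; 0 0 7.1 -0.0015 0.0059 0 0.056; 0 0 0 0 0 0 0.056"}}

```text
t: 11.38
eef_pos: [0.6158, -0.1091, 0.0558]
ee_rot: [-3.138, -0.011, -0.289]
force: [4.7, 4.7, 12.9]
width: 0.0561
gripper_force: 6.7
```

Request:
{"name": "move_arm", "arguments": {"rows": "0 0 0 0 0 0.001 0.056; 0 0 7 -0.0016 0.0058 0 0.056; 0 0 7.1 -0.0016 0.0059 0 0.056; 0 0 7.1 -0.0017 0.0058 0 0.056; 0 0 0 0 0 0 0.056"}}

```text
t: 12.0
eef_pos: [0.6057, -0.1234, 0.0554]
ee_rot: [-3.133, -0.011, -0.659]
force: [8.0, 2.8, 14.0]
width: 0.056
gripper_force: 7.3
```

```bash
python3 - <<'E'
from meas import *; import btn; from btn import *
btn.W=.056
print(pose("L",56.5,.0092,.0525));now()
im,d=grab("scene");P=cloud("scene",d)
print("btn",rect(P,(.54,.66,-.16,-.05),.058,.073))
cv2.imwrite("pics/s4.png",cv2.resize(im[150:270,210:350],None,fx=5,fy=5,interpolation=cv2.INTER_CUBIC))
E
```

```text
[np.float64(0.5985601329624817), np.float64(-0.12343820119265309), 0.0525, -37.8, 0.056]
t 12.0 pos [ 0.6057 -0.1234  0.0554] rpy [-179.52   -0.66  -37.76] F [ 8.   2.8 14. ] w 0.056 g 7.3 q6 0.79
btn (79, array([601.2, -86.8]), array([21.8, 78.4]), 88.1, array([58.8, 63.8, 70.7]))
```

View pics/s4.png

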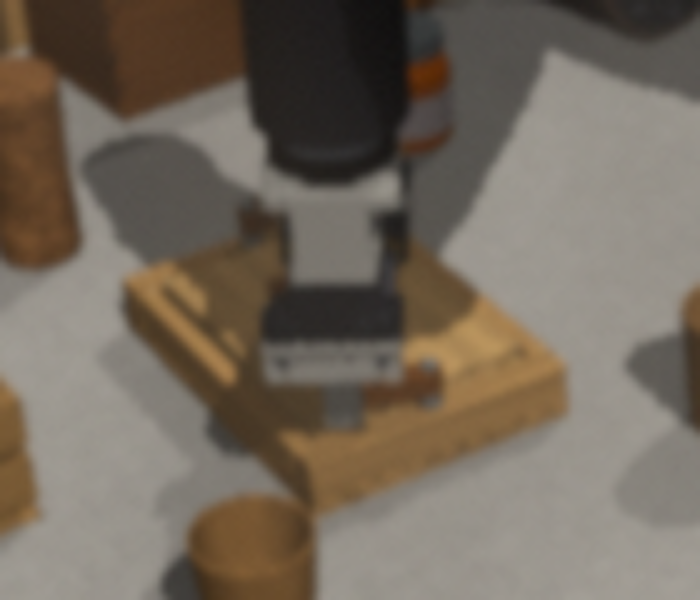

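Request:
{"name": "move_arm", "arguments": {"rows": "0 0 0 0 0 0.0015 0.056; 0 0 7 -0.0017 0.0059 0 0.056; 0 0 7.1 -0.0018 0.0058 0 0.056; 0 0 7.1 -0.0018 0.0059 0 0.056; 0 0 0 0 0 0 0.056"}}

```text
t: 12.68
eef_pos: [0.5911, -0.1326, 0.0547]
ee_rot: [-3.128, -0.01, -1.028]
force: [9.0, 0.2, 15.3]
width: 0.0559
gripper_force: 8.1
```

```bash
python3 - <<'E'
from meas import *; import btn; from btn import *
btn.W=.056
print(np.round(pose("L",35.3,.008,.051),4));p=now()
im,d=grab("scene");P=cloud("scene",d);q=P[...,:2]-C;yaw=np.radians(PY)
x=q[...,0]*np.cos(yaw)+q[...,1]*np.sin(yaw);y=-q[...,0]*np.sin(yaw)+q[...,1]*np.cos(yaw);z=P[...,2]
hsv=cv2.cvtColor(im,cv2.COLOR_BGR2HSV)
m=(abs(x)<.07)&(y>.04)&(y<.13)&(z>.056)&(z<.07)&(hsv[...,1]>110)
v=np.c_[x[m],y[m]];print(len(v),cv2.minAreaRect((v*1000).astype(np.float32)))
print(v[np.argmin(v[:,1])].round(3),v[np.argmax(v[:,0])].round(3))
E
```

```text
[ 5.825e-01 -1.321e-01  5.100e-02 -5.900e+01  5.600e-02]
t 12.675 pos [ 0.5911 -0.1326  0.0547] rpy [-179.2    -0.56  -58.92] F [ 9.   0.2 15.3] w 0.0559 g 8.1 q6 0.44
82 ((11.77486801147461, 105.14585876464844), (26.14603042602539, 49.13861846923828), 55.49233627319336)
[0.023 0.088] [0.038 0.101]
```

Request:
{"name": "move_arm", "arguments": {"rows": "0 0 7 -0.0018 0.0058 0 0.056; 0 0 7.1 -0.002 0.0068 0 0.056; 0 0 7.1 -0.0019 0.0069 0.001 0.056; 0 0 7 -0.002 0.0068 0 0.056; 0 0 7.1 -0.0021 0.0068 0 0.056; 0 0 0 0 0 0 0.056"}}

```text
t: 13.48
eef_pos: [0.5566, -0.1333, 0.0536]
ee_rot: [-3.125, -0.001, -1.644]
force: [10.3, -4.9, 16.6]
width: 0.0561
gripper_force: 8.5
```

```bash
cat > bang.py <<'E'
from meas import *; import btn; from btn import *
def look(side,name=None):
    im,d=grab("scene");P=cloud("scene",d);q=P[...,:2]-C;yaw=np.radians(PY)
    x=q[...,0]*np.cos(yaw)+q[...,1]*np.sin(yaw);y=-q[...,0]*np.sin(yaw)+q[...,1]*np.cos(yaw);z=P[...,2]
    sg=1 if side=="L" else -1;x=x*sg;y=y*sg
    hsv=cv2.cvtColor(im,cv2.COLOR_BGR2HSV)
    m=(abs(x)<.075)&(y>.035)&(y<.135)&(z>.056)&(z<.072)&(hsv[...,1]>150)
    v=np.c_[x[m],y[m]];print(side,len(v),np.round(cv2.minAreaRect((v*1000).astype(np.float32))[0],1),cv2.minAreaRect((v*1000).astype(np.float32))[1:],"ymin",v[np.argmin(v[:,1])].round(3),"xmax",v[np.argmax(v[:,0])].round(3),"ymax",v[np.argmax(v[:,1])].round(3))
    if name: cv2.imwrite(f"pics/{name}.png",cv2.resize(im[150:270,210:350],None,fx=5,fy=5,interpolation=cv2.INTER_CUBIC))
    p=now();s=1 if side=="L" else -1
    piv=C+s*.115*np.array([-np.sin(yaw),np.cos(yaw)]);f=np.radians(p[3]);e=np.array(p[:2])-piv
    print("rho",(e@[np.cos(f),np.sin(f)]).round(4),"s0",(e@[np.sin(f),-np.cos(f)]).round(4),"theta_tool",round((p[3]+90-PY+(0 if s>0 else 180))%360,1))
E
python3 -c "
from bang import *
look('L')"
```

```text
L 1 [ 2.8 96.1] ((0.0, 0.0), 0.0) ymin [0.003 0.096] xmax [0.003 0.096] ymax [0.003 0.096]
t 13.525 pos [ 0.5567 -0.1333  0.0535] rpy [-1.7909e+02 -4.0000e-02 -9.4140e+01] F [10.2 -5.6 16.5] w 0.0558 g 8.5 q6 -0.19
rho 0.0468 s0 0.0096 theta_tool 0.2
```

Request:
{"name": "move_arm", "arguments": {"rows": "0 0 0 0 0.004 0 0.056; 0 0 0 0 0.003 0 0.056; 0 0 0 0 0 0 0.056"}}

```text
t: 13.9
eef_pos: [0.5515, -0.1325, 0.054]
ee_rot: [-3.122, -0.0, -1.642]
force: [13.3, -4.6, 17.3]
width: 0.0557
gripper_force: 8.7
```

Request:
{"name": "move_arm", "arguments": {"rows": "0 0 0 0 0.002 0 0.056; 0 0 0 0 0.002 0 0.056; 0 0 0 0 0 0 0.056"}}

```text
t: 14.28
eef_pos: [0.548, -0.132, 0.054]
ee_rot: [-3.122, -0.0, -1.642]
force: [13.6, -4.7, 16.4]
width: 0.0562
gripper_force: 8.6
```

```bash
python3 -c "
from bang import *
look('L','s5')"
```

```text
L 5 [ 0.5 89.2] ((20.345815658569336, 5.077747344970703), 89.88683319091797) ymin [0.003 0.079] xmax [0.003 0.091] ymax [0.001 0.099]
t 14.325 pos [ 0.548 -0.132  0.054] rpy [-178.87   -0.    -94.08] F [13.8 -3.2 15.4] w 0.0558 g 8.6 q6 -0.19
rho 0.0461 s0 0.0184 theta_tool 0.2
```

View pics/s5.png

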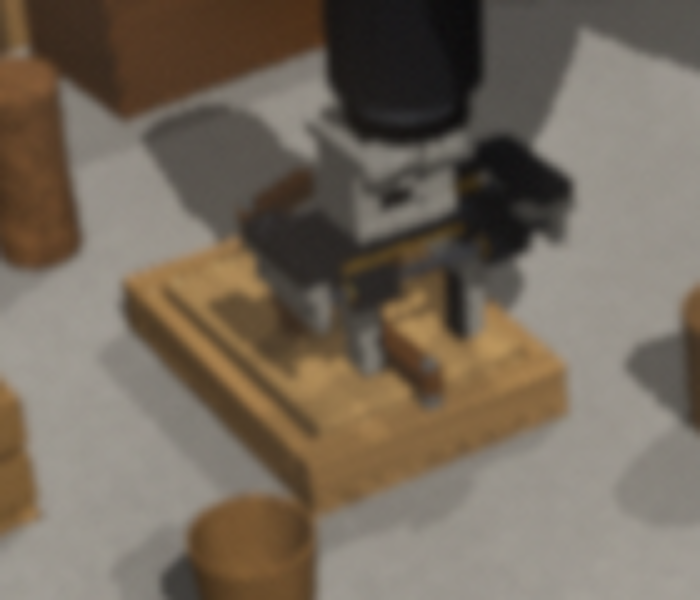

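Request:
{"name": "move_arm", "arguments": {"rows": "0 0 0 0 0.002 0 0.056; 0 0 0 0 0.002 0 0.056; 0 0 0 0 0 0 0.056"}}

```text
t: 14.7
eef_pos: [0.5458, -0.1317, 0.0542]
ee_rot: [-3.119, 0.0, -1.642]
force: [19.9, -6.4, 12.3]
width: 0.056
gripper_force: 12.5
```

Request:
{"name": "move_arm", "arguments": {"rows": "0 0 0 0 -0.006 0 0.056; 0 0 0 0 -0.006 0 0.056; 0 0 0 0 0 0 0.056; 0 0 0 0 0 -0.004 0.056; 0 0 0 0 0 -0.004 0.056; 0 0 0 0 0 -0.006 0.056; 0 0 0 0 0 0 0.056"}}

```text
t: 15.58
eef_pos: [0.546, -0.1323, 0.0629]
ee_rot: [-3.14, 0.0, -1.646]
force: [0.1, 1.2, 1.0]
width: 0.0563
gripper_force: 0.6
```

```bash
python3 -c "
from bang import *
look('L')"
```

```text
L 2 [-1.7 91.8] ((3.668178081512451, 0.0), 116.9234848022461) ymin [-0.001  0.09 ] xmax [-0.001  0.09 ] ymax [-0.002  0.093]
t 15.625 pos [ 0.546  -0.1324  0.0627] rpy [-179.94    0.    -94.31] F [ 1.4 -0.4  0.3] w 0.056 g 0.7 q6 -0.19
rho 0.0467 s0 0.0202 theta_tool 360.0
```

```bash
python3 -c "
import btn;from btn import *
btn.W=.056
p=now();p[3]=-94.3
p=rows(p,[[p[0]+.004,p[1],.08,-94.3,.056,1],[p[0]+.004,p[1],.16,-94.3,.056,2]])
rows(p,[pose('R',106,.012,.16)+[8],pose('R',106,.012,.085)+[2]])"
```

```text
t 15.625 pos [ 0.546  -0.1324  0.0627] rpy [-179.94    0.    -94.31] F [ 1.4 -0.4  0.3] w 0.056 g 0.7 q6 -0.19
0 0 -0 -0.0003 -0.004 -0.0173 0.056; 0 0 -0 0 0 -0.04 0.056; 0 0 -0 0 0 -0.04 0.056
end [  0.55    -0.1324   0.16   -94.3   ]
0 0 9.2 0.0235 0.0037 0 0.056; 0 0 9.3 0.0239 -0.0002 0 0.056; 0 0 9.3 0.0234 -0.004 0 0.056; 0 0 9.2 0.0226 -0.0078 0 0.056; 0 0 9.3 0.021 -0.0112 0 0.056; 0 0 9.2 0.0189 -0.0145 0 0.056; 0 0 9.3 0.0163 -0.0173 0 0.056; 0 0 9.2 0.0134 -0.0198 0 0.056
0 0 0 -0 0 0.0375 0.056; 0 0 0 -0 0 0.0375 0.056
end [ 5.067e-01 -3.180e-01  8.500e-02 -1.683e+02]
```

Request:
{"name": "move_arm", "arguments": {"rows": "0 0 0 0 -0.004 0 0.056; 0 0 0 0 0 -0.018 0.056; 0 0 0 0 0 -0.04 0.056; 0 0 0 0 0 -0.04 0.056; 0 0 0 0 0 0 0.056"}}

```text
t: 16.25
eef_pos: [0.5513, -0.1328, 0.1635]
ee_rot: [-3.136, 0.0, -1.646]
force: [-0.4, 0.0, -0.2]
width: 0.0562
gripper_force: 0.0
```

Request:
{"name": "move_arm", "arguments": {"rows": "0 0 9.2 0.0235 0.0037 0 0.056; 0 0 9.3 0.0239 0 0 0.056; 0 0 9.3 0.0234 -0.004 0 0.056; 0 0 9.2 0.0226 -0.0078 0 0.056; 0 0 9.3 0.021 -0.0112 0 0.056; 0 0 9.2 0.0189 -0.0145 0 0.056; 0 0 9.3 0.0163 -0.0173 0 0.056; 0 0 9.2 0.0134 -0.0198 0 0.056"}}

```text
t: 17.25
eef_pos: [0.5051, -0.3187, 0.1591]
ee_rot: [3.14, -0.002, -2.943]
force: [0.5, 0.1, -0.3]
width: 0.0559
gripper_force: 0.0
```

Request:
{"name": "move_arm", "arguments": {"rows": "0 0 0 0 0 0 0.056; 0 0 0 0 0 0.037 0.056; 0 0 0 0 0 0.03 0.056; 0 0 0 0 0 0 0.056; 0 0 0 0 0 0 0.056"}}

```text
t: 17.88
eef_pos: [0.5065, -0.3181, 0.0943]
ee_rot: [-3.141, 0.0, -2.936]
force: [-0.3, 0.4, 0.3]
width: 0.0562
gripper_force: 0.0
```

```bash
python3 - <<'E'
from meas import *; import btn; from btn import *
btn.W=.056
print(np.round(pose("R",106,.012,.085),4));p=now()
im,d=grab("scene");P=cloud("scene",d)
print("btnR",rect(P,(.46,.57,-.37,-.29),.058,.072))
f=np.radians(p[3]);q=P-np.array([p[0],p[1],0])
tx=q[...,0]*np.cos(f)+q[...,1]*np.sin(f);ty=q[...,0]*np.sin(f)-q[...,1]*np.cos(f);z=P[...,2]
m=(abs(tx)<.03)&(abs(ty)<.07)&(z>.074)&(z<.105)
for s in(-1,1):
    k=m&(ty*s>0);print("finger",s,k.sum(),"ty",np.percentile(ty[k],[2,50,98]).round(4))
b=(z>.058)&(z<.070)&(abs(tx)<.06)&(ty<.0)&(ty>-.06)
print("btn ty",np.percentile(ty[b],[2,50,98]).round(4),"tx",np.percentile(tx[b],[2,98]).round(4),b.sum())
# left button + lid height
g=P[...,:2]-C;yaw=np.radians(PY);x=g[...,0]*np.cos(yaw)+g[...,1]*np.sin(yaw);y=-g[...,0]*np.sin(yaw)+g[...,1]*np.cos(yaw)
hs=cv2.cvtColor(im,cv2.COLOR_BGR2HSV)
m=(abs(x)<.08)&(y>.04)&(y<.14)&(z>.055)&(z<.075)
print("L",m.sum(),cv2.minAreaRect((np.c_[x[m],y[m]]*1000).astype(np.float32)))
for xx,yy in[(.05,.08),(.05,.04),(.05,-.04),(-.05,.08)]:
    k=(abs(x-xx)<.012)&(abs(y-yy)<.012)&(z<.065);print(xx,yy,k.sum(),np.median(z[k]).round(4))
cv2.imwrite("pics/s6.png",cv2.resize(im[150:270,210:350],None,fx=5,fy=5,interpolation=cv2.INTER_CUBIC))
E
```

```text
[ 5.067e-01 -3.180e-01  8.500e-02 -1.683e+02  5.600e-02]
t 17.875 pos [ 0.5065 -0.3181  0.0943] rpy [-1.7997e+02  1.0000e-02 -1.6822e+02] F [-0.3  0.4  0.3] w 0.0562 g 0.0 q6 -1.13
btnR (71, array([ 527.7, -319.9]), array([68.5, 22.4]), 20.8, array([58.7, 63.7, 67.4]))
finger -1 41 ty [-0.0414 -0.0281 -0.0228]
finger 1 38 ty [0.0307 0.0435 0.0484]
btn ty [-0.0178 -0.006  -0.0002] tx [-0.053   0.0136] 55
L 96 ((-0.12164020538330078, 90.27635192871094), (19.42889404296875, 74.70610046386719), 0.4488811790943146)
0.05 0.08 37 0.0465
0.05 0.04 34 0.046
0.05 -0.04 31 0.0462
-0.05 0.08 33 0.0464
```

View pics/s6.png

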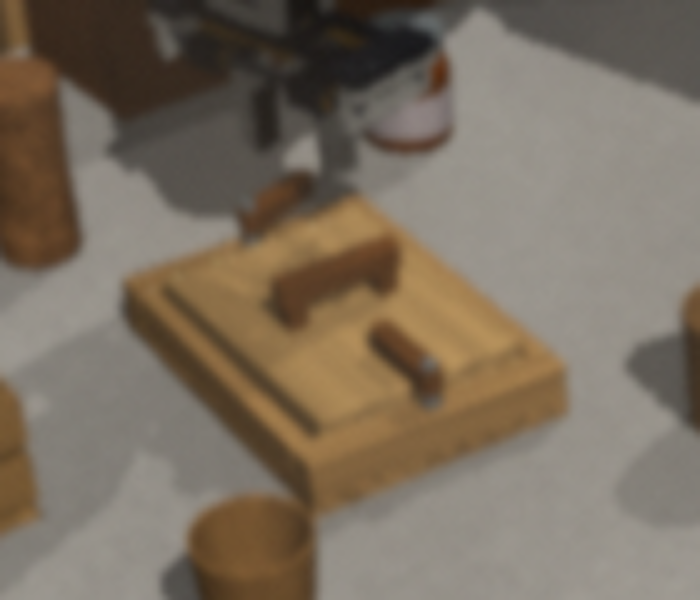

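The picture shows the left button square across the lid, at about (430,385) to (375,330), and the lid held down level. Next is the right button.

Request:
{"name": "move_arm", "arguments": {"rows": "0 0 0 0 0 0.012 0.056; 0 0 0 0 0 0.012 0.056; 0 0 0 0 0 0.008 0.056; 0 0 0 0 0 0.004 0.056; 0 0 0 0 0 0.003 0.056; 0 0 0 0 0 0 0.056; 0 0 0 0 0 0 0.056"}}

```text
t: 18.8
eef_pos: [0.5055, -0.3182, 0.0558]
ee_rot: [-3.141, -0.001, -2.937]
force: [-4.8, 2.6, 13.9]
width: 0.0561
gripper_force: 6.5
```

Request:
{"name": "move_arm", "arguments": {"rows": "0 0 0 0 0 0.002 0.056; 0 0 7.1 -0.0014 0.0059 0 0.056; 0 0 7 -0.0014 0.0058 0 0.056; 0 0 7.1 -0.0015 0.0059 0 0.056; 0 0 7.1 -0.0015 0.0059 0.001 0.056; 0 0 0 0 0 0 0.056"}}

```text
t: 19.55
eef_pos: [0.5105, -0.2964, 0.0535]
ee_rot: [-3.139, -0.0, 2.851]
force: [-8.3, -5.0, 17.2]
width: 0.0559
gripper_force: 8.3
```

Request:
{"name": "move_arm", "arguments": {"rows": "0 0 7 -0.0016 0.0058 0 0.056; 0 0 7.1 -0.0016 0.0059 0.001 0.056; 0 0 7.1 -0.0017 0.0058 0 0.056; 0 0 7 -0.0017 0.0059 0 0.056; 0 0 7.1 -0.0018 0.0058 0 0.056; 0 0 7.1 -0.0018 0.0059 0 0.056; 0 0 0 0 0 0 0.056"}}

```text
t: 20.42
eef_pos: [0.5357, -0.2726, 0.0518]
ee_rot: [-3.137, -0.002, 2.11]
force: [-13.4, 0.3, 19.2]
width: 0.0556
gripper_force: 9.7
```

```bash
python3 -c "
from bang import *
look('R');look('L')"
```

```text
Traceback (most recent call last):
  File "bang.py", line 8, in look
    v=np.c_[x[m],y[m]];print(side,len(v),np.round(cv2.minAreaRect((v*1000).astype(np.float32))[0],1),cv2.minAreaRect((v*1000).astype(np.float32))[1:],"ymin",v[np.argmin(v[:,1])].round(3),"xmax",v[np.argmax(v[:,0])].round(3),"ymax",v[np.argmax(v[:,1])].round(3))
                                                                                                                                                               ~~~~~~~~~^^^^^^^^
ValueError: attempt to get argmin of an empty sequence
```

Request:
{"name": "move_arm", "arguments": {"rows": "0 0 7 -0.0018 0.0058 -0.001 0.056; 0 0 7.1 -0.002 0.0068 0 0.056; 0 0 7.1 -0.0019 0.0069 0 0.056; 0 0 7 -0.002 0.0068 0 0.056; 0 0 7.1 -0.0021 0.0068 0 0.056; 0 0 0 0 0 0 0.056"}}

```text
t: 21.22
eef_pos: [0.5705, -0.2782, 0.0526]
ee_rot: [3.141, -0.019, 1.507]
force: [-8.4, 9.4, 17.9]
width: 0.0559
gripper_force: 9.2
```

Request:
{"name": "move_arm", "arguments": {"rows": "0 0 0 0 0.003 0 0.056; 0 0 0 0 0.003 0 0.056; 0 0 0 0 0 0 0.056"}}

```text
t: 21.6
eef_pos: [0.574, -0.2789, 0.0522]
ee_rot: [-3.138, -0.019, 1.508]
force: [-13.1, 5.9, 18.9]
width: 0.056
gripper_force: 9.5
```

```bash
sed -i 's/    v=np.c_/    if m.sum()>3: v=np.c_/' bang.py; python3 -c "
from bang import *
look('R')"
```

```text
t 21.65 pos [ 0.574  -0.2789  0.0522] rpy [-179.77   -1.07   86.37] F [-13.8   5.3  17.9] w 0.0556 g 9.4 q6 -3.03
rho 0.039 s0 0.0191 theta_tool 0.7
```

Request:
{"name": "move_arm", "arguments": {"rows": "0 0 -2 0 0.002 0 0.056; 0 0 -1 0 0.002 0 0.056; 0 0 0 0 0.001 0 0.056; 0 0 0 0 0 0 0.056"}}

```text
t: 22.15
eef_pos: [0.5749, -0.2789, 0.0519]
ee_rot: [-3.132, -0.02, 1.557]
force: [-25.2, 7.4, 26.3]
width: 0.0562
gripper_force: 22.0
```

```bash
python3 -c "
from bang import *
look('R');print(arm.get_state()['q'].round(4))"
```

```text
t 22.2 pos [ 0.575  -0.2789  0.0519] rpy [-179.46   -1.17   89.2 ] F [-25.1   7.   25.9] w 0.0562 g 21.9 q6 -2.98
rho 0.038 s0 0.0221 theta_tool 3.5
[-0.1584  0.4727 -0.2568 -0.025  -0.8537 -2.9805]
```

Request:
{"name": "move_arm", "arguments": {"rows": "0 0 0 0 -0.006 0 0.056; 0 0 0 0 -0.006 0 0.056; 0 0 0 0 -0.002 -0.002 0.056; 0 0 0 0 0 -0.004 0.056; 0 0 0 0 0 -0.006 0.056; 0 0 0 0 0 0 0.056"}}

```text
t: 22.95
eef_pos: [0.5683, -0.2798, 0.0633]
ee_rot: [3.139, -0.018, 1.56]
force: [0.3, -0.6, -0.4]
width: 0.056
gripper_force: 0.0
```

```bash
python3 -c "
from bang import *
look('R')"
```

```text
t 23.0 pos [ 0.5681 -0.2798  0.063 ] rpy [179.86  -1.03  89.36] F [-0.3  0.1  0.2] w 0.0556 g 0.0 q6 -2.98
rho 0.0371 s0 0.0153 theta_tool 3.7
```

Request:
{"name": "move_arm", "arguments": {"rows": "0 0 0 0 0 -0.01 0.056; 0 0 0 0 0 -0.03 0.056; 0 0 0 0 0 -0.05 0.056; 0 0 -10 -0.05 0 -0.03 0.056; 0 0 -10 -0.05 0 0 0.056; 0 0 -10 -0.05 0 0 0.056; 0 0 0 0 0 0 0.056; 0 0 0 0 0 0 0.056"}}

```text
t: 24.0
eef_pos: [0.5918, -0.4283, 0.1803]
ee_rot: [3.131, -0.015, 2.082]
force: [-0.1, 0.9, 0.4]
width: 0.0557
gripper_force: 0.0
```

```bash
python3 - <<'E'
from meas import *; from btn import *
now()
im,d=grab("scene");P=cloud("scene",d);z=P[...,2]
g=P[...,:2]-C;yaw=np.radians(PY);x=g[...,0]*np.cos(yaw)+g[...,1]*np.sin(yaw);y=-g[...,0]*np.sin(yaw)+g[...,1]*np.cos(yaw)
for s in(1,-1):
    m=(abs(x)<.08)&(y*s>.04)&(y*s<.14)&(z>.055)&(z<.075)
    print(s,m.sum(),cv2.minAreaRect((np.c_[x[m],y[m]]*1000).astype(np.float32)))
for xx,yy in[(.05,.08),(.05,-.08),(-.05,-.08),(-.05,.08)]:
    k=(abs(x-xx)<.012)&(abs(y-yy)<.012)&(z<.065);print(xx,yy,k.sum(),np.median(z[k]).round(4))
cv2.imwrite("pics/s7.png",im[100:320,180:460].repeat(2,0).repeat(2,1))
E
```

```text
t 24.0 pos [ 0.5918 -0.4283  0.1803] rpy [179.37  -0.85 119.27] F [-0.1  0.9  0.4] w 0.0557 g 0.0 q6 -2.25
1 94 ((0.08684539794921875, 91.20841979980469), (17.017366409301758, 75.4124526977539), 2.5691874027252197)
-1 76 ((0.6598973274230957, -85.08409118652344), (17.56839370727539, 73.99958038330078), 0.5059958100318909)
0.05 0.08 35 0.0467
0.05 -0.08 24 0.0463
-0.05 -0.08 26 0.0462
-0.05 0.08 33 0.046
```

View pics/s7.png

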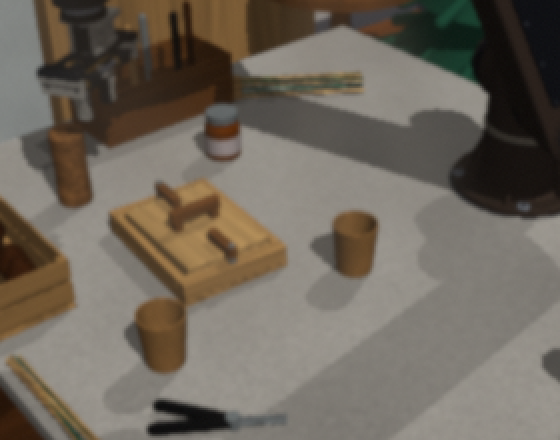

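The final view shows both buttons square across the lid, at about (168,193) and (222,243), and the lid level. The cups, jar and twine are standing.

```bash
python3 -c "
from station import arm
print(arm.job_done())"
```

```text
the job is handed in; nothing more can be done
None
```

The lid is on the press, handle up, with both turnbuttons square across its edge holding it down, and the job is handed in at about 24 s. In the last picture the cups, jar, twine and secateurs stand or lie clear; the vase and tin were outside that crop.

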